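Tip the slate slip onto the honing board and push it home

TASK

The grey slate sharpening slip stands on end on the black honing board: without picking it up, and without sliding it along while it stands, push it near its top so that it topples towards the brass stop and lands lying flat within the cork rectangle. Once it has come to rest there, push its near end to slide it along the board until its far end sits square against the brass stop, still flat and within the cork, then back away. Leave the red vase, the moss-green tea caddy and the burnisher where they are.

Things in the scene. Friction and masses are not known exactly. Their poses are not given: they have to be found in the camera images.
- board: Honing board fixed to the bench: black lacquered slab 300 x 124 x 10 mm. Origin at the centre of its underside on the bench (z = 0); x along its length towards the brass stop, y across, z up. Its top is 10 mm above the bench. Its x may point any way within about 112 degrees of straight towards the robot (-x).
- stop (a point): Middle of the brass stop's working face where it meets the board's top, at x = +115 mm, z = 10 mm in the board's frame; the face looks to the board's -x. The stop is a bar across the board, 14 mm along x, 100 mm along y, rising 14 mm above the board's top; fixed.
- cork (a point): Centre of the cork-coloured rectangle, flush with the board's top, at x = -5 mm in the board's frame. It measures 240 x 100 mm: from x = -125 mm to the stop's face at x = +115 mm, and from y = -50 to +50 mm.
- slip: Loose grey slate bar 22 mm thick (its x), 50 wide (y), 140 long (z), 0.3 to 0.55 kg; origin: centre of its foot end. At first it stands on its foot on the cork, 80 to 105 mm to the board's -x, top 150 mm above the bench, +x face to the stop within 0.06 rad. Pushed 115 mm above the board it tips, not slides, and overbalances after some 20 mm; its foot stays about where it was.
- slip_center (a point): Middle of the slip, 70 mm from either end. After toppling it lies on its broad face with its z axis towards the stop, its middle 21 mm above the bench, its upper face 32 mm above, its far end still some 35 to 75 mm short of the stop; it then slides on the board under 2 to 6 N.
- slip_foot_l (a point): Foot end of the slip, middle of the thickness, at the edge of its width on the slip's +y side (25 mm from its centre line)
- slip_foot_r (a point): Foot end of the slip, middle of the thickness, at the edge of its width on the slip's -y side (25 mm from its centre line)
- slip_top_l (a point): Top end of the slip, middle of the thickness, at the edge of its width on the slip's +y side (25 mm from its centre line)
- slip_top_r (a point): Top end of the slip, middle of the thickness, at the edge of its width on the slip's -y side (25 mm from its centre line)
- vase: Slim red lacquered vase, 58 mm across at its widest, 160 mm tall, loose, fragile; origin at the centre of its underside, z up. Bystander, beside the board on its +y side, its axis at least 145 mm from the board's middle line.
- caddy: Moss-green lacquered tea caddy with a brass band, 67 mm across, 86 mm tall, loose; origin at the centre of its underside, z up. Bystander beside the board on its -y side, its axis at least 125 mm from the middle line.
- burnisher: Burnisher lying on the bench: dark wooden handle 90 x 16 x 16 mm and brass shank with a rounded tip, 145 mm long over all; origin on the bench under it, 65 mm from the handle's end and 80 mm from the tip, x towards the tip. Bystander beside the board on its -y side, at least 105 mm from the middle line.
Things that resemble listed ones, but are neither listed nor needed, are in the scene too. What is shaped like the slip but blue or pink is not meant.

How it is judged:
On the way, in this order (a step that is already met when the one before it is completed fails the run):
1. the slip has toppled towards the stop and lies still, flat, wholly within the cork rectangle (angle between slip's own z axis and vertical between 1.5 and 1.64 rad and angle between slip's own y axis and vertical between 1.5 and 1.64 rad and height (world z) of slip between 0.015 and 0.026 m and x of slip_foot_l in the frame of board between -0.127 and 0.118 m and y of slip_foot_l in the frame of board between -0.051 and 0.051 m and x of slip_foot_r in the frame of board between -0.127 and 0.118 m and y of slip_foot_r in the frame of board between -0.051 and 0.051 m and x of slip_top_l in the frame of board between -0.127 and 0.118 m and y of slip_top_l in the frame of board between -0.051 and 0.051 m and x of slip_top_r in the frame of board between -0.127 and 0.118 m and y of slip_top_r in the frame of board between -0.051 and 0.051 m and x of each of slip_top_l, slip_top_r in the frame of board above 0 m and linear speed of slip below 0.03 m/s), for 0.2 s.
2. the slip has been slid until its far end sits square against the stop (angle between slip's own z axis and vertical between 1.5 and 1.64 rad and angle between slip's own y axis and vertical between 1.5 and 1.64 rad and height (world z) of slip between 0.015 and 0.026 m and x of slip_foot_l in the frame of board between -0.127 and 0.118 m and y of slip_foot_l in the frame of board between -0.051 and 0.051 m and x of slip_foot_r in the frame of board between -0.127 and 0.118 m and y of slip_foot_r in the frame of board between -0.051 and 0.051 m and x of slip_top_l in the frame of board between -0.127 and 0.118 m and y of slip_top_l in the frame of board between -0.051 and 0.051 m and x of slip_top_r in the frame of board between -0.127 and 0.118 m and y of slip_top_r in the frame of board between -0.051 and 0.051 m and x of each of slip_top_l, slip_top_r in the frame of board above 0.109 m), for 0.1 s.
At the end, for the whole second after the job is handed in: The slip lies flat (within 4 degrees) and still on the board, all four corners within the cork rectangle (1 mm grace at its edges), both corners of its top end within 6 mm of the stop's face (all of step 2 and linear speed of slip below 0.03 m/s); the robot touches nothing.
It fails at once if the slip is lifted off the board: the middle of its foot end more than 45 mm above the bench (lying it is at 21 mm) (height (world z) of slip above 0.045 m).
It fails at once if the slip is slid along more than 25 mm while still standing (angle between slip's own z axis and vertical below 0.12 rad and distance of slip from where it was at the start of the episode above 0.025 m).
It fails at once if the red vase is shoved aside or knocked over (distance of vase from where it was at the start of the episode above 0.015 m or angle between vase's own z axis and vertical above 0.3 rad).
It fails at once if the tea caddy is shoved aside or knocked over (distance of caddy from where it was at the start of the episode above 0.015 m or angle between caddy's own z axis and vertical above 0.3 rad).
It fails at once if the burnisher is shoved aside or knocked over (distance of burnisher from where it was at the start of the episode above 0.015 m or angle between burnisher's own z axis and vertical above 0.3 rad).
It also fails if it takes over 42 s, if anything falls off the work surface, if the arm or the gripper's body presses on something with over 40 N, if the wrist force passes 120 N, or if a joint passes its speed limit or range.

ROBOT

A 7-joint arm with a two-finger parallel gripper is mounted at the origin on the work surface. World frame = base frame: x ahead of the robot, y to its left, z up, the work surface at z = 0. Lengths are in m, angles in rad, forces in N, time in s.
With the tool pointing down it reaches from about 0.4 to 0.85 m from the base axis. Payload 4.5 kg.
Tool frame: the origin (TCP) lies midway between the tips of the shut fingers; the grasp point (between the pads) lies 19 mm behind it; z points along the fingers, y is the line along which they close (so a half turn about z gives the same grasp; the last joint's range is limited). The gripper opens to 88 mm and grips with 3 to 60 N. Pads are 18 mm wide; open, the fingers measure 123 mm over their backs; the gripper's body (75 mm by 187 mm) begins 45 mm behind the grasp point.
Start: joints at [1.152, 0.689, -0.195, 1.565, 0.157, 0.902, -0.215], TCP at [0.273, -0.562, 0.239] pointing down, gripper open.
Joint ranges: [-3.01, 3.01], [-0.46, 2.08], [-1.47, 1.51], [0.13, 2.56], [-1, 4.14], [0.04, 2.09], [-2.66, 2.66]. Speed limits (rad/s): [2.57, 2.57, 3.14, 3.14, 3.14, 3.14, 3.14].

INTERFACE

Orientations are given as a unit quaternion [x, y, z, w].
In Python, from plant import r gives the robot as it stands. The module is installed in compiled form; this text tells all that it offers.
- The arm moves only by the tool step_arm, never from a script. Its argument "series" is a list of rows, each a list of 7 numbers: the shift along the world's x, y, z in mm, then the turn, a rotation vector about the world's x, y, z in rad, then the closure, from 0 (fully open) to 1 (shut). A call has 1 to 20 rows; each row shifts and turns the commanded pose from where the row before left it; what a row does not reach is not made up. A row lasts 1/10 s, in which the tool goes at most 50 mm and 8.59 degrees, less where a joint would pass 70% of its speed; a pose out of reach is approached as far as the arm can. A call is refused whole if a number of a shift passes 50 or a number of a turn 0.15, either way. A call with a gripper value outside its range is refused whole. The fingers move at their own pace and stop on an object; "force" is the grip in N (left out, the last holds). Time passes only in rows, so rows that do not move let the fingers close. It gives the time, the measured TCP pose, the force, the opening and the grip force at its end, in the units of the state.
- r.get_state(): the state, without advancing time (a new reading comes with each control period).
- r.snapshot(name): name is "side" or "top" or "wrist"; returns (picture, depth): 384x512x3 uint8, blue, green, red; 384x512 float32, m along the optical axis (not along the pixel's ray), 0 where there is no reading.
- r.get_calibration(name): a dict with "intrinsics" (3x3 intrinsics, pixels), "dist_coeffs" ([k1, k2, p1, p2, k3] as OpenCV has them; the pictures are not rectified), "pose" (4x4, takes a point from camera to world coordinates). Camera axes: x right, y up, looking along -z (the intrinsics and any distortion apply to the point x, -y, -z); pixel columns grow to the right and rows downward; lengths in m; the calibration is good to about 2 mm. A picture is of the moment at which its call begins: read the wrist's pose just before it. get_calibration takes no time and is no camera call; for the wrist camera it gives the pose at the moment of the call.
- r.finish_job(): hands the job in; it is judged then, once.
The state is a dict: "clock": time; "q": joint angles; "qd": joint speeds; "joint_torque": joint torques, N m; "tool_pos": TCP position; "eef_rot": TCP orientation; "contact_force": force on the tool from outside, world axes, zero at the start; "moment": the same for the moment, N m; "opening": opening from 0.0 (shut) to 1.0 (fully open); "finger_force": force on a finger pad.
Only numpy, scipy, OpenCV 4.12 (cv2) and the standard library are available. Lean on these libraries where they do the work, as an engineer would, in place of code of your own. Each camera call takes 0.05 s, during which the arm holds its last target. There are 200 camera calls.

## Working session

There is one attempt and no reset: what is moved stays moved. The work goes in short steps, Python scripts to look and compute and a tool call to move; the robot and the scene stay as the last step left them, time stands still between calls to the robot, and variables do not carry over. Pictures are saved under pics/ and viewed, at most 10 in all, crops included, and the job is handed in when it is done.

Besides the shell and the picture viewer there is one more tool, called after ">>>" as name(argument=value, ...) on one line, values as JSON. step_arm: Moves the arm, as the interface text tells. Its arguments: {"type":"object","properties":{"series":{"type":"array"},"force":{"type":"number"}},"required":["series"]}

```bash
mkdir -p pics; cat > h.py <<'E'
import numpy as np, cv2
from plant import r
def snap(name):
    c=r.get_calibration(name); im,d=r.snapshot(name)
    return im,d,c
def world(d,c):
    K=np.array(c["intrinsics"]);D=np.array(c["dist_coeffs"]);T=np.array(c["pose"])
    h,w=d.shape
    u,v=np.meshgrid(np.arange(w),np.arange(h))
    p=cv2.undistortPoints(np.stack([u.ravel(),v.ravel()],1).astype(np.float64)[:,None],K,D)[:,0].reshape(h,w,2)
    X=np.stack([p[...,0]*d,-p[...,1]*d,-d],-1)
    return X@T[:3,:3].T+T[:3,3]
E
python3 - <<'E'
from h import *
out=[]
for n in("top","side"):
    im,d,c=snap(n); np.savez(f"{n}0.npz",im=im,d=d,**{k:np.array(v) for k,v in c.items()}); out.append(im)
    print(n,np.round(c["pose"],3).tolist())
cv2.imwrite("pics/a_top.png",cv2.resize(out[0],(800,600),interpolation=2));cv2.imwrite("pics/a_side.png",cv2.resize(out[1],(800,600)))
print(r.get_state())
E
```

```text
top [[-0.025, 0.99, -0.137, 0.446], [-1.0, -0.023, 0.016, -0.013], [0.012, 0.137, 0.99, 0.99], [0.0, 0.0, 0.0, 1.0]]
side [[0.964, 0.162, -0.213, 0.391], [-0.268, 0.586, -0.765, -0.617], [0.001, 0.794, 0.607, 0.595], [0.0, 0.0, 0.0, 1.0]]
{'clock': 0.1, 'q': array([ 1.15177157,  0.68986737, -0.19454197,  1.5662079 ,  0.15730663,
        0.90249025, -0.21507291]), 'qd': array([ 6.55654276e-05, -1.95776352e-03,  9.18243246e-04, -3.93540180e-03,
        2.81977087e-04,  2.39522822e-04,  7.78625899e-04]), 'joint_torque': array([-3.43065927e-03, -5.28498244e+01, -1.27168044e+00, -1.53838331e+01,
       -5.26007975e-02,  1.94265514e-03,  3.46951447e-05]), 'tool_pos': array([ 0.27317454, -0.56153246,  0.23801978]), 'eef_rot': array([ 9.74464197e-01,  2.24541541e-01, -2.29397404e-04, -7.56175204e-04]), 'contact_force': array([0.14773631, 1.13711893, 0.69963491]), 'moment': array([ 0.01482316, -0.04064493, -0.00133841]), 'finger_force': 0.0, 'opening': 1.0022318949158924}
```

View pics/a_top.png

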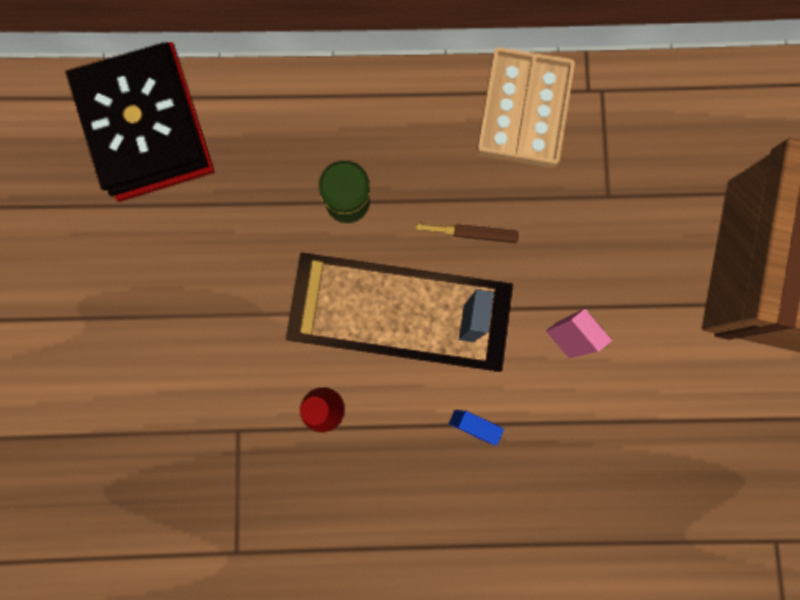

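View pics/a_side.png

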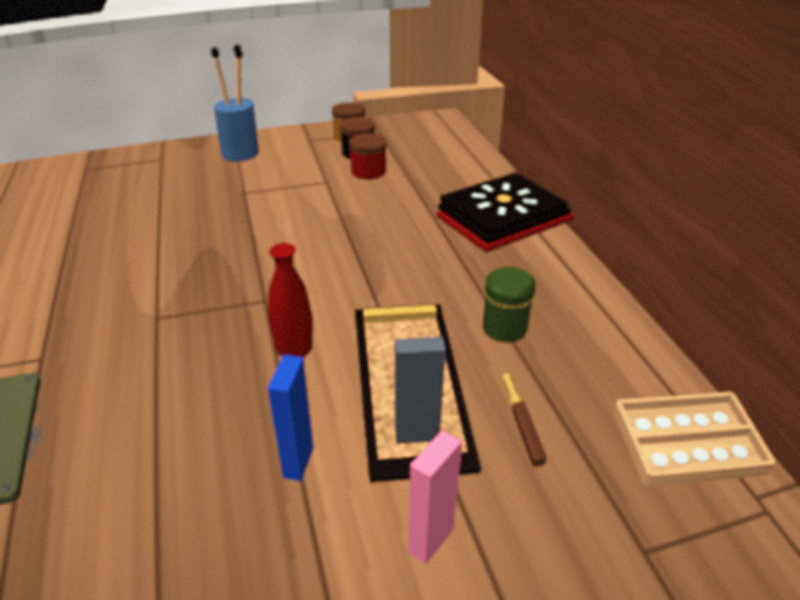

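The top view, at 800x600 scale, shows the board at about (400,312) with the brass stop on the left at (312,298). Three blocks are shaped like the slip: grey at (477,316), blue at (478,427) and pink at (580,333). The grey one, standing on the cork, fits the description. The caddy is at (345,187), the burnisher at (468,233) and the vase at (322,410). Next I measure, and confirm the grey slip in a crop.

```bash
cat > m.py <<'E'
from h import *
def load(n):
    z=np.load(f"{n}0.npz"); return z["im"],z["d"],world(z["d"],z)
def rect(p): 
    (c,s,a)=cv2.minAreaRect((p[:,:2]*1000).astype(np.float32)); return np.round(c,1),np.round(s,1),round(a,2)
E
python3 - <<'E'
from m import *
for n in("top","side"):
    im,d,W=load(n); hsv=cv2.cvtColor(im,cv2.COLOR_BGR2HSV); H,S,V=[hsv[...,i].astype(int) for i in range(3)]
    x,y,z=W[...,0],W[...,1],W[...,2]
    ws=(x>.2)&(x<.8)&(abs(y)<.4)&(d>0)
    near=ws&(x>.3)&(x<.65)
    for nm,m in {"red":((H<6)|(H>174))&(S>150)&(V>60)&(z>.02),"green":(H>35)&(H<85)&(S>100)&(z>.02),"blue":(H>105)&(H<130)&(S>150)&(z>.02),"pink":(H>145)&(H<175)&(S>60)&(S<170)&(V>100)&(z>.02),"grey":(H>90)&(H<130)&(S<120)&(V<140)&(z>.03)}.items():
        m=cv2.morphologyEx((m&near).astype(np.uint8),cv2.MORPH_OPEN,np.ones((2,2)))>0
        if m.sum()<20: print(n,nm,"none");continue
        k,l,st,_=cv2.connectedComponentsWithStats(m.astype(np.uint8)); b=1+np.argmax(st[1:,4]); m=l==b
        p=W[m]; zt=np.percentile(p[:,2],98); t=p[p[:,2]>zt-.008]
        print(n,nm,m.sum(),st[b,:4],"zt",round(zt,3),"toprect",rect(t),"all",rect(p))
    m=(V<45)&near&(z>-.01)&(z<.02)
    k,l,st,_=cv2.connectedComponentsWithStats(m.astype(np.uint8)); b=1+np.argmax(st[1:,4]); print(n,"board",st[b],rect(W[l==b]),np.median(W[l==b][:,2]))
    m=(H>18)&(H<32)&(S>120)&(V>90)&near&(z>.013)&(z<.035)
    k,l,st,_=cv2.connectedComponentsWithStats(m.astype(np.uint8)); b=1+np.argmax(st[1:,4]); print(n,"stop",st[b],rect(W[l==b]),np.median(W[l==b][:,2]))
    if n=="top": print("bench z",np.median(z[ws&(x<.4)]))
im=load("side")[0]; cv2.imwrite("pics/b.png",cv2.resize(im[190:320,160:320],None,fx=4,fy=4,interpolation=2))
E
```

```text
top red 448 [193 254  28  24] zt 0.164 toprect (array([436.9,  36.1]), array([97.2, 30.1]), 88.45) all (array([426.3,  38.2]), array([98.1, 47.8]), 84.9)
top green none
top blue 380 [289 264  34  22] zt 0.144 toprect (array([429.2, -80.6]), array([137.8,  21.9]), 67.2) all (array([423.5, -91.8]), array([163.1,  23.5]), 67.55)
top pink 678 [353 199  39  31] zt 0.143 toprect (array([ 476.8, -148.1]), array([ 48.7, 273.3]), 23.01) all (array([ 496.7, -164.9]), array([ 53.1, 320.3]), 14.89)
top grey 467 [296 187  21  32] zt 0.153 toprect (array([499.6, -85.9]), array([ 38.3, 177.6]), 48.57) all (array([520.3, -86.7]), array([ 45.3, 205. ]), 32.77)
top board [ 208  179  120   58 1070] (array([564. , -60.6]), array([245. , 121.8]), 80.27) 0.010745900319434842
top stop [193 167  14  47 298] (array([589.8,  87.3]), array([ 15.3, 100. ]), 80.34) 0.025098561648361106
bench z 0.0010080709107994634
side red 1382 [173 157  27  69] zt 0.161 toprect (array([ 409.6, -267.6]), array([699.3,  26.7]), 84.74) all (array([ 416.5, -148. ]), array([937.9,  52.3]), 83.67)
side green none
side blue 1387 [173 228  27  74] zt 0.142 toprect (array([ 395.6, -357.4]), array([518.2,  33.7]), 85.21) all (array([ 395.6, -357.4]), array([518.2,  34.1]), 85.17)
side pink 1843 [263 277  33  78] zt 0.141 toprect (array([ 455.2, -423.6]), array([405.8,  39.4]), 66.05) all (array([ 472.9, -384.4]), array([491.6,  41.1]), 65.79)
side grey 1618 [255 217  31  61] zt 0.151 toprect (array([ 484.2, -372.2]), array([521.9,  46. ]), 74.16) all (array([ 492.9, -287.1]), array([688.9,  48.6]), 68.77)
side board [228 199  36 109 652] (array([534.1, -31.3]), array([295.2,  46.9]), 80.25) 0.010088750905091093
side stop [233 196  46  10 332] (array([591. ,  84.4]), array([19.2, 99. ]), 79.44) 0.022856835936476305
```

View pics/b.png

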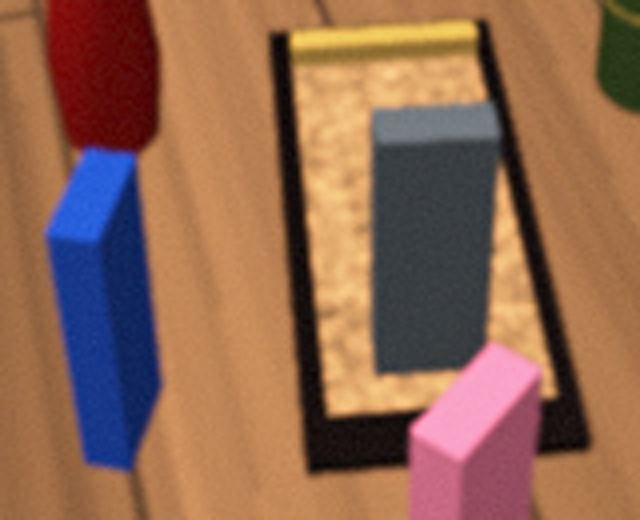

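The crop confirms it: the slip is the grey bar standing on the cork, with pink in front of it and blue to the left. The depth has mixed pixels at edges, so I refit with tight height bands.

```bash
python3 - <<'E'
from m import *
def big(m):
    k,l,st,_=cv2.connectedComponentsWithStats(m.astype(np.uint8)); b=1+np.argmax(st[1:,4]); return l==b
for n in("top","side"):
    im,d,W=load(n); hsv=cv2.cvtColor(im,cv2.COLOR_BGR2HSV); H,S,V=[hsv[...,i].astype(int) for i in range(3)]
    x,y,z=W[...,0],W[...,1],W[...,2]
    a=np.deg2rad(80.3); e=np.array([np.cos(a),np.sin(a)]); f=np.array([-e[1],e[0]])
    xy=W[...,:2]-np.array([.5692,-.033]); bx=1000*(xy@e); by=1000*(xy@f)
    near=(abs(bx)<220)&(abs(by)<220)
    bd=big(near&(z>.0065)&(z<.0135)&(abs(bx)<170)&(abs(by)<80)); print(n,"board",rect(W[bd]),"bx",np.percentile(bx[bd],[.5,99.5]).round(1),"by",np.percentile(by[bd],[.5,99.5]).round(1))
    g=(H>90)&(H<130)&(S<120)&(bx<-40)&(bx>-140)&(abs(by)<60)
    t=big(g&(z>.146)&(z<.156)); print("slip top",t.sum(),rect(W[t]),"bx,by",bx[t].mean().round(1),by[t].mean().round(1), np.median(z[t]).round(4))
    q=g&(z>.02)&(z<.14); print("slip side n",q.sum(),"bx",np.percentile(bx[q],[5,50,95]).round(1),"by",np.percentile(by[q],[2,50,98]).round(1))
    for nm,(h0,h1,s0) in {"blue":(105,130,150),"pink":(145,175,60)}.items():
        p=big((H>h0)&(H<h1)&(S>s0)&(z>.136)&(z<.146)&(x<.7)); P=W[p]
        bp=cv2.boxPoints(cv2.minAreaRect((P[:,:2]*1000).astype(np.float32))); bb=bp-np.array([569.2,-33])
        print(nm,p.sum(),"board corners",np.round(np.stack([bb@e,bb@f],1)).tolist())
    for nm,m in {"red":((H<8)|(H>172))&(S>150)&(z<.155),"green":(H>35)&(H<85)&(z<.09),"burn":(bx<60)&(by<-90)&(z<.02)}.items():
        m=m&near&(z>.008)&(abs(by)>70)&(abs(by)<200)&(abs(bx)<150)
        if m.sum()>10: m=big(m); print(nm,m.sum(),"bx",np.percentile(bx[m],[2,98]).round(),"by",np.percentile(by[m],[2,98]).round())
E
```

```text
top board (array([569. , -33.3]), array([299.8, 124.3]), 80.23) bx [-148.7  147.6] by [-61.   61.8]
slip top 302 (array([ 548.9, -126.9]), array([21.5, 48.3]), 79.43) bx,by -95.7 4.4 0.1507
slip side n 158 bx [-100.3  -85.5  -84.9] by [-15.   17.3  28.5]
blue 319 board corners [[-134.0, 156.0], [-140.0, 136.0], [-93.0, 122.0], [-87.0, 142.0]]
pink 327 board corners [[-239.0, 31.0], [-254.0, 15.0], [-218.0, -19.0], [-203.0, -3.0]]
red 364 bx [54. 97.] by [121. 172.]
green 862 bx [ 67. 124.] by [-171. -113.]
burn 413 bx [-145.  -10.] by [-133. -117.]
side board (array([570.4, -33.7]), array([304.3, 124.8]), 80.45) bx [-151.   143.3] by [-63.1  60.4]
slip top 294 (array([ 551.7, -130. ]), array([21.7, 48.9]), 80.18) bx,by -100.3 1.0 0.1496
slip side n 1339 bx [-108.5 -107.  -105.5] by [-19.5   3.1  25.2]
blue 327 board corners [[-136.0, 154.0], [-142.0, 134.0], [-93.0, 120.0], [-87.0, 139.0]]
pink 493 board corners [[-241.0, 29.0], [-257.0, 13.0], [-221.0, -22.0], [-205.0, -5.0]]
red 1352 bx [51. 76.] by [121. 170.]
green 557 bx [ 63. 116.] by [-170. -116.]
burn 478 bx [-148.  -12.] by [-136. -119.]
```

```bash
python3 - <<'E'
from m import *
im,d,W=load("top")
for u,v in((500,150),(485,190),(470,150),(460,200),(500,200),(500,120)): print(u,v,W[v,u].round(3))
m=(W[...,2]>.17)&(d>0); print(m.sum(), np.percentile(W[m],[1,50,99],axis=0).round(3))
im,d,W=load("side"); m=(W[...,2]>.17)&(d>0)&(W[...,0]<.8)&(W[...,1]<0.3); print(m.sum())
E
```

```text
500 150 [ 0.631 -0.483  0.157]
485 190 [ 0.558 -0.452  0.152]
470 150 [ 0.655 -0.479  0.056]
460 200 [ 0.551 -0.451  0.054]
500 200 [ 0.538 -0.472  0.161]
500 120 [ 0.688 -0.488  0.157]Traceback (most recent call last):
  File "<stdin>", line 4, in <module>
    return _quantile_unchecked(
        a, q, axis, out, overwrite_input, method, keepdims, weights)
    return _ureduce(a,
                    func=_quantile_ureduce_func,
    ...<5 lines>...
                    overwrite_input=overwrite_input,
                    method=method)
    r = func(a, **kwargs)
    result = _quantile(arr,
                       quantiles=q,
    ...<2 lines>...
                       out=out,
                       weights=wgt)
    slices_having_nans = np.isnan(arr[-1, ...])
                                  ~~~^^^^^^^^^
IndexError: index -1 is out of bounds for axis 0 with size 0
```

>>> step_arm(series=[[18,26,0,0,0,0.0633,0.85],[18,26,0,0,0,0.0633,0.85],[18,26,0,0,0,0.0633,0.85],[18,26,0,0,0,0.0633,0.85],[18,26,0,0,0,0.0633,0.85],[18,26,0,0,0,0.0633,0.85],[18,26,0,0,0,0.0633,0.85],[18,26,0,0,0,0.0633,0.85],[18,26,0,0,0,0.0633,0.85],[18,26,0,0,0,0.0633,0.85],[18,26,0,0,0,0.0633,0.85],[18,26,0,0,0,0.0633,0.85],[18,26,0,0,0,0.0633,0.85],[18,26,0,0,0,0.0633,0.85],[18,26,0,0,0,0.0633,0.85],[0,0,0,0,0,0,0.85],[0,0,0,0,0,0,0.85]])

```text
clock: 1.8
tool_pos: [0.5433, -0.1715, 0.2383]
eef_rot: [0.764, 0.646, -0.0, -0.0]
contact_force: [-0.6, -0.1, -0.4]
opening: 0.151
finger_force: 0.0
```

>>> step_arm(series=[[0,0,-30,0,0,0,0.85],[0,0,-30,0,0,0,0.85],[0,0,-30,0,0,0,0.85],[0,0,-24,0,0,0,0.85],[0,0,0,0,0,0,0.85],[0,0,0,0,0,0,0.85]])

```text
clock: 2.4
tool_pos: [0.5429, -0.1732, 0.1249]
eef_rot: [0.765, 0.644, -0.001, -0.0]
contact_force: [0.7, -0.1, 0.2]
opening: 0.151
finger_force: 0.0
```

```bash
python3 - <<'E'
from h import *
im,d,c=snap("side"); print(r.get_state()["tool_pos"],r.get_state()["contact_force"])
cv2.imwrite("pics/c.png",cv2.resize(im[150:340,150:380],None,fx=3,fy=3,interpolation=2))
E
```

```text
[ 0.54376793 -0.17302179  0.12569982] [ 0.73552166 -0.25214856  0.76753169]
```

View pics/c.png

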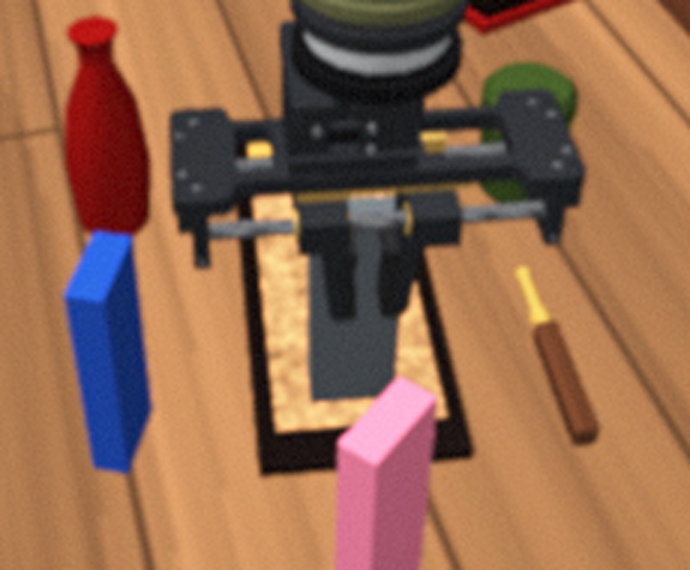

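The picture shows the fingers at about (365,280) behind the slip's upper part, roughly centred. Pink at (390,420) and blue are clear of the gripper. Now I advance along the board's x.

>>> step_arm(series=[[0.85,4.93,0,0,0,0,0.85],[0.85,4.93,0,0,0,0,0.85],[0.85,4.93,0,0,0,0,0.85],[0.6,3.5,0,0,0,0,0.85],[0.6,3.5,0,0,0,0,0.85],[0.5,3,0,0,0,0,0.85]])

```text
clock: 3.05
tool_pos: [0.5478, -0.147, 0.1248]
eef_rot: [0.764, 0.645, -0.0, 0.0]
contact_force: [-0.8, -0.1, 0.7]
opening: 0.151
finger_force: 0.3
```

>>> step_arm(series=[[0.5,3,0,0,0,0,0.85],[0.5,3,0,0,0,0,0.85],[0.5,3,0,0,0,0,0.85],[0.5,3,0,0,0,0,0.85]])

```text
clock: 3.45
tool_pos: [0.5497, -0.135, 0.1247]
eef_rot: [0.764, 0.645, 0.0, -0.0]
contact_force: [0.8, 0.5, -0.6]
opening: 0.151
finger_force: 0.0
```

```bash
python3 - <<'E'
from h import *
im,d,c=snap("side"); W=world(d,c); s=r.get_state();print(s["tool_pos"],s["contact_force"])
hsv=cv2.cvtColor(im,cv2.COLOR_BGR2HSV); H,S,V=[hsv[...,i].astype(int) for i in range(3)]
a=np.deg2rad(80.3); e=np.array([np.cos(a),np.sin(a)]); f=np.array([-e[1],e[0]]); xy=W[...,:2]-np.array([.5695,-.0334]); bx=1000*(xy@e);by=1000*(xy@f)
g=(H>90)&(H<130)&(S<120)&(V>50)&(abs(by)<40)&(bx>-150)
for z0 in (.02,.04,.06,.08,.1): 
    m=g&(abs(W[...,2]-z0)<.008); print(z0,m.sum(),np.median(bx[m]).round(1))
E
```

```text
[ 0.54989149 -0.13414675  0.12473   ] [ 0.23313883 -0.30569411  0.10063478]
0.02 109 -105.2
0.04 191 -102.9
0.06 195 -100.1
0.08 207 -97.6
0.1 195 -95.9
```

>>> step_arm(series=[[0.5,3,0,0,0,0,0.85],[0.5,3,0,0,0,0,0.85],[0.5,3,0,0,0,0,0.85],[0.5,3,0,0,0,0,0.85],[0.5,3,0,0,0,0,0.85],[0,0,0,0,0,0,0.85],[0,0,0,0,0,0,0.85],[0,0,0,0,0,0,0.85],[0,0,0,0,0,0,0.85],[0,0,0,0,0,0,0.85],[0,0,0,0,0,0,0.85]])

```text
clock: 4.6
tool_pos: [0.5522, -0.1203, 0.1248]
eef_rot: [0.764, 0.645, 0.0, 0.0]
contact_force: [-0.1, 0.2, -0.6]
opening: 0.151
finger_force: 0.0
```

```bash
cat > w.py <<'E'
from m import *
import sys
a=np.deg2rad(80.3); e=np.array([np.cos(a),np.sin(a)]); f=np.array([-e[1],e[0]])
ims=[]
for n in ("top","side"):
    im,d,c=snap(n); W=world(d,c); ims.append(im)
    hsv=cv2.cvtColor(im,cv2.COLOR_BGR2HSV); H,S,V=[hsv[...,i].astype(int) for i in range(3)]
    xy=W[...,:2]-np.array([.5695,-.0334]); bx=1000*(xy@e);by=1000*(xy@f)
    m=(W[...,2]>.026)&(W[...,2]<.037)&(abs(by)<62)&(H>85)&(H<135)&(S<130)&(V>40)
    k,l,st,_=cv2.connectedComponentsWithStats(m.astype(np.uint8)); m=l==1+np.argmax(st[1:,4])
    bp=cv2.boxPoints(cv2.minAreaRect((1000*xy[m]).astype(np.float32)))
    print(n,m.sum(),np.round(np.stack([bp@e,bp@f],1),1).tolist(),"z",np.median(W[m][:,2]).round(4),"rect",rect(W[m]))
    q=(H>18)&(H<32)&(S>120)&(V>90)&(W[...,2]>.02)&(W[...,2]<.028)&(bx>90)&(bx<145)&(abs(by)<60)
    print(" stop bx",np.percentile(bx[q],[2,50,98]).round(1)," tcp",np.round(r.get_state()["tool_pos"],4))
cv2.imwrite(sys.argv[1],np.hstack([cv2.resize(ims[0][130:270,160:360],None,fx=2,fy=2),cv2.resize(ims[1][180:320,170:370],None,fx=2,fy=2)]))
E
python3 w.py pics/d.png
```

```text
top 1067 [[-73.7, 28.4], [-74.6, -20.3], [55.3, -22.7], [56.2, 26.1]] z 0.0327 rect (array([565.1, -42. ]), array([129.9,  48.8]), 79.27)
 stop bx [115.  121.7 128.5]  tcp [ 0.5522 -0.1203  0.1247]
side 1081 [[-83.4, 26.5], [-84.5, -20.6], [56.0, -23.8], [57.1, 23.4]] z 0.0322 rect (array([565.8, -46.7]), array([140.5,  47.2]), 79.02)
 stop bx [124.1 126.7 128.5]  tcp [ 0.5522 -0.1203  0.1247]
```

View pics/d.png

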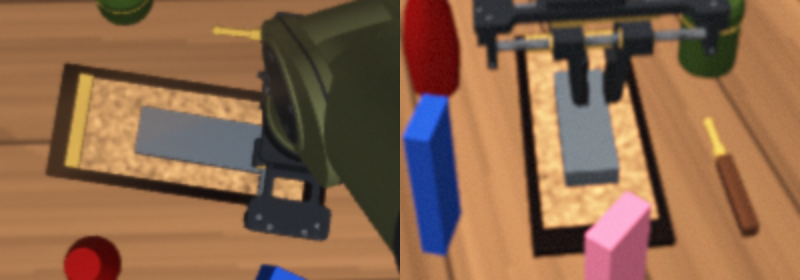

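The slip lies flat. Its far end is at board x ≈ +56 mm, its foot at ≈ -84 mm, its yaw is about 1° and it is centred. The picture shows it on the cork with the fingers above its near end. Next I back off, descend behind the foot, and push.

>>> step_arm(series=[[-2.1,-10.5,0,0,0,0,0.85],[-2.1,-10.5,0,0,0,0,0.85],[-2.2,-10.4,0,0,0,0,0.85],[0,0,-25,0,0,0,0.85],[0,0,-25,0,0,0,0.85],[0,0,-25,0,0,0,0.85],[0,0,-20,0,0,0,0.85],[0,0,-8,0,0,0,0.85],[0,0,0,0,0,0,0.85],[0,0,0,0,0,0,0.85]])

```text
clock: 5.7
tool_pos: [0.5462, -0.1522, 0.0224]
eef_rot: [0.764, 0.645, 0.0, 0.0]
contact_force: [0.3, 0.5, -0.5]
opening: 0.15
finger_force: 0.0
```

>>> step_arm(series=[[0.85,4.93,0,0,0,0,0.85],[0.85,4.93,0,0,0,0,0.85],[0.85,4.93,0,0,0,0,0.85],[0.85,4.93,0,0,0,0,0.85],[0.85,4.93,0,0,0,0,0.85],[0.85,4.93,0,0,0,0,0.85],[0.85,4.93,0,0,0,0,0.85],[0.85,4.93,0,0,0,0,0.85],[0.85,4.93,0,0,0,0,0.85],[0.85,4.93,0,0,0,0,0.85],[0.85,4.93,0,0,0,0,0.85],[0.85,4.93,0,0,0,0,0.85],[0.85,4.93,0,0,0,0,0.85],[0.85,4.93,0,0,0,0,0.85],[0.5,3,0,0,0,0,0.85],[0.3,2,0,0,0,0,0.85],[0,0,0,0,0,0,0.85]])

```text
clock: 7.4
tool_pos: [0.5581, -0.0788, 0.0218]
eef_rot: [0.764, 0.645, -0.001, 0.001]
contact_force: [-1.9, -4.9, 3.7]
opening: 0.148
finger_force: 2.4
```

```bash
python3 w.py pics/e.png
```

```text
top 969 [[-13.3, 28.6], [-13.5, -18.5], [100.8, -19.2], [101.1, 28.0]] z 0.0328 rect (array([572.2,  10.5]), array([114.3,  47.1]), 79.99)
 stop bx [114.9 121.4 128.2]  tcp [ 0.5581 -0.0788  0.0218]
side 100 [[-40.4, 9.7], [-42.0, -3.7], [-3.4, -8.4], [-1.7, 5.0]] z 0.0317 rect (array([565.2, -54.9]), array([39. , 13.5]), 73.36)
 stop bx [113.5 119.1 127.6]  tcp [ 0.5581 -0.0788  0.0218]
```

>>> step_arm(series=[[0.5,3,0,0,0,0,0.85],[0.5,3,0,0,0,0,0.85],[0.5,3,0,0,0,0,0.85],[0.35,2,0,0,0,0,0.85],[0,0,0,0,0,0,0.85]])

```text
clock: 8.0
tool_pos: [0.56, -0.068, 0.0218]
eef_rot: [0.764, 0.645, -0.001, 0.001]
contact_force: [-0.4, -5.8, 2.9]
opening: 0.151
finger_force: 2.7
```

```bash
python3 w.py pics/f.png
```

```text
top 987 [[-0.9, 28.2], [-0.9, -19.4], [111.1, -19.2], [111.1, 28.3]] z 0.0328 rect (array([574.4,  21.7]), array([112. ,  47.5]), 80.39)
 stop bx [115.2 122.  128.3]  tcp [ 0.56   -0.068   0.0218]
side 98 [[-26.1, 7.8], [-27.4, -3.8], [7.5, -7.8], [8.8, 3.8]] z 0.0314 rect (array([567.9, -42.6]), array([35.1, 11.7]), 73.73)
 stop bx [119.3 124.3 127.1]  tcp [ 0.56   -0.0681  0.0218]
```

About 3–4 mm remain, so I push gently until it touches the stop.

>>> step_arm(series=[[0.25,1.5,0,0,0,0,0.85],[0.25,1.5,0,0,0,0,0.85],[0.2,1,0,0,0,0,0.85],[0,0,0,0,0,0,0.85]])

```text
clock: 8.5
tool_pos: [0.5599, -0.0679, 0.0219]
eef_rot: [0.765, 0.644, -0.003, 0.002]
contact_force: [-1.3, -11.9, 3.6]
opening: 0.154
finger_force: 5.8
```

TCP stopped while the force rose from 6 to 12 N, so the slip is against the stop and square (80.4° against 80.3°). Backing away, straight back first and then up.

>>> step_arm(series=[[-0.5,-3,0,0,0,0,0.85],[-0.85,-4.93,0,0,0,0,0.85],[-1.7,-9.86,0,0,0,0,0.85],[-2.5,-14.8,0,0,0,0,0.85],[-2.5,-14.8,0,0,0,0,0.85],[0,0,25,0,0,0,0.85],[0,0,40,0,0,0,0.85],[0,0,45,0,0,0,0.85],[0,0,45,0,0,0,0.85],[0,0,45,0,0,0,0.85],[-8,-40,0,0,0,0,0.85],[-8,-40,0,0,0,0,0.85],[-8,-40,0,0,0,0,0.85],[0,-40,0,0,0,0,0.85],[0,0,0,0,0,0,0.85],[0,0,0,0,0,0,0.85]])

```text
clock: 10.1
tool_pos: [0.5279, -0.2718, 0.2214]
eef_rot: [0.765, 0.644, -0.0, -0.0]
contact_force: [0.0, 0.6, -0.4]
opening: 0.145
finger_force: 0.0
```

```bash
python3 w.py pics/g.png
```

```text
top 668 [[-26.6, 25.9], [-21.1, -18.8], [83.1, -5.9], [77.6, 38.9]] z 0.0328 rect (array([564.4,  -3.9]), array([105. ,  45.1]), 87.37)
 stop bx [115.3 122.1 128.3]  tcp [ 0.5285 -0.2699  0.2215]
side 382 [[-27.1, 26.1], [-27.2, -11.8], [37.4, -11.8], [37.4, 26.1]] z 0.0316 rect (array([563.3, -27.1]), array([64.6, 37.9]), 80.27)Traceback (most recent call last):
  File "w.py", line 14, in <module>
    print(" stop bx",np.percentile(bx[q],[2,50,98]).round(1)," tcp",np.round(r.get_state()["tool_pos"],4))
                     ~~~~~~~~~~~~~^^^^^^^^^^^^^^^^^
    return _quantile_unchecked(
        a, q, axis, out, overwrite_input, method, keepdims, weights)
    return _ureduce(a,
                    func=_quantile_ureduce_func,
    ...<5 lines>...
                    overwrite_input=overwrite_input,
                    method=method)
    r = func(a, **kwargs)
    result = _quantile(arr,
                       quantiles=q,
    ...<2 lines>...
                       out=out,
                       weights=wgt)
    slices_having_nans = np.isnan(arr[-1, ...])
                                  ~~~^^^^^^^^^
IndexError: index -1 is out of bounds for axis 0 with size 0
```

```bash
sed -i 's/^    print(" stop.*$//' w.py; python3 w.py pics/g.png
```

```text
top 657 [[-26.4, 26.0], [-21.2, -18.9], [83.1, -6.7], [77.8, 38.2]] z 0.0327 rect (array([564.7,  -3.9]), array([105. ,  45.2]), 86.93)
side 413 [[-27.8, 26.8], [-28.4, -12.4], [38.8, -13.5], [39.5, 25.7]] z 0.0316 rect (array([563.9, -26.8]), array([67.3, 39.1]), 79.37)
```

View pics/g.png

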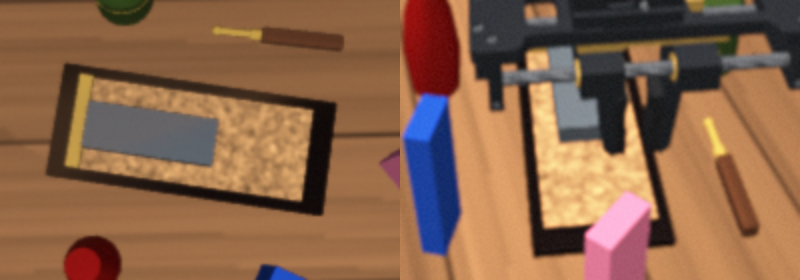

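The slip's far end appears to meet the brass stop at about (85,125) in the left half, and the bystanders are unmoved. My colour mask lost part of the slip to shading, so I make one check by height alone.

```bash
sed -i 's/&(H>85).*$/\&(bx<113)\&(bx>-120)/; s/^cv2.imwrite.*//' w.py; python3 w.py x; python3 - <<'E'
from h import *
im,d,c=snap("top"); W=world(d,c); a=np.deg2rad(80.3); e=np.array([np.cos(a),np.sin(a)]); f=np.array([-e[1],e[0]]); xy=W[...,:2]-np.array([.5695,-.0334]); bx=1000*(xy@e);by=1000*(xy@f)
for b in (-15,-8,0,8,15,22):   # height profile across the slip end, a few lines
    m=(abs(by-b)<1.5)&(bx>98)&(bx<124); o=np.argsort(bx[m]); print(b,[(int(p),int(q)) for p,q in zip(bx[m][o],1000*W[...,2][m][o])])
E
```

```text
top 1535 [[-25.1, 28.7], [-25.2, -21.5], [112.8, -21.6], [112.8, 28.5]] z 0.0328 rect (array([573.4,  10.4]), array([137.9,  50.1]), 80.24)
side 430 [[-28.8, 27.0], [-28.9, -13.2], [40.6, -13.3], [40.7, 26.9]] z 0.0316 rect (array([563.7, -26.4]), array([69.5, 40.2]), 80.23)
-15 [(98, 34), (100, 34), (100, 29), (102, 32), (102, 35), (104, 34), (106, 34), (108, 32), (111, 33), (111, 27), (113, 32), (113, 31), (115, 27), (117, 28), (120, 21), (122, 23)]
-8 [(98, 35), (101, 33), (101, 35), (103, 32), (103, 31), (105, 31), (105, 34), (107, 29), (108, 30), (110, 32), (112, 30), (114, 33), (116, 27), (119, 23), (121, 27), (123, 27)]
0 [(98, 32), (100, 32), (100, 33), (102, 33), (104, 33), (106, 36), (108, 32), (110, 34), (110, 33), (112, 31), (115, 23), (117, 25), (120, 23), (120, 23), (122, 23), (122, 24)]
8 [(98, 31), (99, 29), (101, 29), (103, 32), (105, 31), (107, 36), (107, 30), (109, 34), (109, 34), (111, 31), (111, 33), (113, 36), (113, 29), (116, 25), (116, 21), (118, 27), (121, 20), (122, 27)]
15 [(99, 32), (100, 31), (102, 28), (104, 30), (106, 29), (108, 30), (110, 34), (112, 33), (112, 34), (114, 31), (117, 21), (119, 25), (119, 26), (121, 23), (122, 24), (123, 27)]
22 [(98, 34), (98, 30), (100, 35), (100, 36), (102, 33), (103, 32), (105, 31), (105, 33), (107, 30), (107, 29), (109, 35), (111, 31), (113, 32), (116, 22), (118, 24), (122, 27), (123, 23)]
```

The height runs straight from the slip (32 mm) to the stop (24 mm) with no gap, and the slip is square and within the cork. Handing in.

```bash
python3 -c "
from plant import r
print(r.finish_job())"
```

```text
the job is handed in; nothing more can be done
None
```

The slip was toppled flat onto the cork and slid until its far end sat square against the brass stop. The arm backed away, the last pictures showed the bystanders in place, and I handed the job in at about 10 s; no verdict was shown.

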